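# Check-weigh a tin of screws on the spring scale

### The job

Check-weigh the tin of screws: take the spring scale by its handle out of its stand, hook it under the tin's wire bail and lift slowly, without a jerk, until the tin hangs still for a second, a centimetre or two clear of the bench. If the scale's max pointer then shows 500 g or more, set the tin down gently in the shallow metal tray; if it shows less, set it gently back on the bench where it stood. Unhook, hang the scale back in its stand, and leave everything else alone.

Things in the scene. Friction and masses are not known exactly. Their poses are not given: they have to be found in the camera images.
- tin: round open steel tin full of screws, 76 mm across, 60 mm tall, 0.3 to 0.75 kg. A stiff 4 mm wire bail, fixed to it, arches over the mouth in the tin's y-z plane, 80 mm wide at its feet; its top arms rise 4 mm from y = -25 and +25 mm to a shallow peak in the middle. Below the bail the screws are 46 mm under its wire. Origin: centre of the underside; z up
- bail_top (a point): underside of the bail's wire at its peak, on the tin's axis 94 mm above the tin's underside; the wire runs along this frame's y axis
- scale: upright hand spring scale: aluminium housing 26 x 30 x 82 mm below a black cap 40 x 60 x 8 mm, black D-handle on top. Origin: centre of the cap's underside; z up, x away from the white face. 0.27 kg in all. The hook rod is drawn out below against a spring, 1 mm per 20 g of load (196 N/m), stop at 50 mm. Face: a mark per 100 g (5 mm), long ones at 0, 500 g, 1 kg
- handle (a point): middle of the handle's top bar, 52 mm above the cap's underside: flat bar 14 mm thick along the scale's x, 76 mm long along y, 16 mm tall, with a clear opening 21 mm high and 56 mm wide under it. Axes as the scale's
- hook_seat (a point): bottom of the hook's bowl, where the load hangs, on the scale's axis, 170 mm below the handle point unloaded, lower as the spring stretches. J-hook of 5 mm wire in the scale's x-z plane, bowl 17 mm wide inside, lowest point 5 mm below the seat. Its mouth opens to the scale's +x: the tip, at x = +8 to +15 mm, ends 14 mm above the seat. Axes as the scale's
- max_pointer (a joint): max pointer (black bar across the white face) pushed along by the hook rod and staying by friction at the greatest stretch so far: 0 at the start, metres; 0.001 = 20 g, so 500 g is 0.025
- pointer_mark (a point): middle of the max pointer; it lies 102 mm above hook_seat along the scale's axis while the rod is touching it, less if a jerk has driven it ahead of the steady load
- stand: fixed bench stand: grey foot 125 x 105 mm, post at its back (+x), and at 150 mm height a steel fork under the scale's cap: two tines along x, 14 mm wide, 40 mm apart, open to the stand's -x; the housing hangs between them. 6 mm turned-up lips at x = -36 to -30 and +30 to +36 mm: the scale must be raised over them, then leaves towards -x. Origin: under the foot, below the scale
- stand_seat (a point): where the cap's underside centre rests on the fork, 150 mm above the bench. Axes as the stand's; the scale hangs with its axes along them
- tray: fixed shallow sheet-metal tray, 160 (x) x 150 (y) x 14 mm, rim to 16 mm, sides 2 mm thick. Origin: centre of the underside
- tray_floor (a point): centre of the tray's inner floor, 2 mm above the bench
- nut_jar: bystander: glass jar of nuts, 66 mm across, 80 mm tall; origin under its centre
- insulating_tape: bystander: roll of black tape, 57 mm across, 19 mm tall, lying flat
- spanner_17: bystander: spanner, 200 mm long, lying flat
- screwdriver_yellow: bystander: screwdriver, 174 mm long, lying flat
There are look-alikes about, which are no part of the job. What is shaped like the tin but blue, orange or turquoise is not meant.

How it is judged:
By the outcome, as a careful person would: the job done as asked, in the order asked, and still so for the second after the job is handed in, with the robot touching nothing.
It also fails if it takes over 72 s, if anything falls off the work surface, if the arm or the gripper's body presses on something with over 40 N, if the wrist force passes 120 N, or if a joint passes its speed limit or range.

### The arm

A 6-joint arm with a two-finger parallel gripper is mounted at the origin on a cart in front of the work surface, level with it; the furniture and walls round the work are solid. World frame = base frame: x ahead of the robot, y to its left, z up, the work surface at z = 0. Lengths are in mm, angles in rad, forces in N, time in s.
With the tool pointing down it reaches from about 350 to 775 mm from the base axis. Payload 7.3 kg.
Tool frame: the origin (TCP) lies at the very end of the fingers, on their centre line; the grasp point (between the pads) lies 19 mm behind it (bot.grip_point_offset is the distance from the TCP to the grasp point, in mm); z points along the fingers, y is the line along which they close (so a half turn about z gives the same grasp; the last joint's range is limited). The gripper opens to 92 mm and grips with 3 to 60 N. Pads are 19 mm wide; open, the fingers measure 130 mm over their backs; the gripper's body (75 mm by 190 mm) begins 47 mm behind the grasp point.
Start: joints at [-1.491, 0.342, 1.524, -0, 1.275, -0.146], TCP at [117.562, -511.688, 226.741] pointing down, gripper open.
Joint ranges: [-2.53, 2.53], [-0.77, 2.02], [0.04, 2.7], [-1, 4.14], [0.28, 2.66], [-3.11, 3.11]. Speed limits (rad/s): [2.57, 2.57, 3.14, 3.14, 3.14, 3.14].

### API

Orientations are given as [roll, pitch, yaw] about the fixed x, y, z axes, in that order (R = Rz(yaw) Ry(pitch) Rx(roll)).
In Python, from plant import bot gives the robot as it stands. The module is installed in compiled form; this text tells all that it offers.
- The arm moves only by the shell command python3 -m jog 'ROWS' [OPENING]. ROWS is JSON, a list of rows, each a list of 6 numbers: the shift along the tool's x, y, z in mm, then the turn, a rotation vector about the tool's x, y, z in rad. In form: [[dx, dy, dz, rx, ry, rz], ...]. A call has 1 to 12 rows; each row shifts and turns the commanded pose from where the row before left it, along the tool's axes as they then stand; what a row does not reach is not made up. A row lasts 1/10 s, in which the tool goes at most 50 mm and 8.59 degrees, less where a joint would pass 70% of its speed; a pose out of reach is approached as far as the arm can. A call with a gripper value outside its range is refused whole. OPENING is the opening in per cent of the stroke, from 0 (shut) to 100 (fully open), set as the call begins (- or left out, the last holds). The fingers move at their own pace and stop on an object; the grip force is fixed at half the most. Time passes only in rows, so rows that do not move let the fingers close. It gives the time, the measured TCP pose, the force, the opening and the grip force at its end, in the units of the state.
- bot.get_obs(): the state, without advancing time (a new reading comes with each control period).
- bot.capture(name): name is "scene" or "side" or "wrist"; returns the picture (384x512x3 uint8, red, green, blue); there is no depth.
- bot.camera_model(name): a dict with "fx", "fy", "cx", "cy" (pixels), "dist_coeffs" ([k1, k2, p1, p2, k3] as OpenCV has them; the pictures are not rectified), "position" and "orientation" of the camera in the world; the wrist camera has in their place "T_tool_cam" (4x4, takes a point from camera to tool coordinates, whose origin is the TCP and whose axes are the flange's). Camera axes: x right, y down, z forward; pixel columns grow to the right and rows downward; lengths in mm; the calibration is good to about 2 mm. A picture is of the moment at which its call begins: read the wrist's pose just before it. camera_model takes no time and is no camera call.
- bot.close_job(): hands the job in; it is judged then, once.
Trained networks look in the newest picture that a camera, given by its name, has taken for a name from the list of things; names that differ only in an ending like _2 or _b are one class to them, and where a whole thing is asked for, a point or a joint stands for the part that bears it (a point fixed in the world has none). Each returns a list of dicts, best first, with "p" (0 to 1); they miss things now and then, are a little off and sometimes report something else, mostly with a low value. They report only what shows in the picture. A call takes as long as a camera call. They do not tell look-alikes from the thing itself.
- bot.outline_of(target, camera): "mask" (384x512 bool, what is visible of it) and "pixel" ([column, row] in pixels, amid what is visible of it).
The state is a dict: "time": time; "joint_positions": joint angles; "dq": joint speeds; "tau": joint torques, N m; "tool_pos": TCP position; "tcp_rot": TCP orientation; "contact_force": force on the tool from outside, world axes, zero at the start; "moment": the same for the moment, N m; "grip_width": finger opening in mm; "finger_force": force on a finger pad.
Only numpy, scipy, OpenCV 4.12 (cv2) and the standard library are available. Lean on these libraries where they do the work, as an engineer would, in place of code of your own. Each camera call takes 0.05 s, during which the arm holds its last target. There are 200 camera calls.

## Working session

There is one attempt and no reset: what is moved stays moved. The work goes in short steps, Python scripts to look and compute and a shell command to move; the robot and the scene stay as the last step left them, time stands still between calls to the robot, and variables do not carry over. Pictures are saved under pics/ and viewed, at most 10 in all, crops included, and the job is handed in when it is done.

```bash
mkdir -p pics
cat > h.py <<'E'
import numpy as np, cv2
from scipy.spatial.transform import Rotation as R
from plant import bot
def cam(n):
    m=bot.camera_model(n)
    K=np.array([[m['fx'],0,m['cx']],[0,m['fy'],m['cy']],[0,0,1.]]);D=np.array(m['dist_coeffs'],float)
    if 'T_tool_cam' in m:
        o=bot.get_obs();T=np.eye(4);T[:3,:3]=R.from_euler('xyz',o['tcp_rot']).as_matrix();T[:3,3]=o['tool_pos'];T=T@np.array(m['T_tool_cam'])
        return K,D,T[:3,:3],T[:3,3]
    q=np.array(m['orientation'],float)
    Rm=q if q.shape==(3,3) else (R.from_euler('xyz',q) if q.size==3 else R.from_quat(q)).as_matrix()
    return K,D,Rm,np.array(m['position'],float)
def ray(c,px):
    K,D,Rm,p=c;u=cv2.undistortPoints(np.array([[px]],float),K,D)[0,0]
    d=Rm@np.array([u[0],u[1],1]);return p,d/np.linalg.norm(d)
def onz(c,px,z):
    p,d=ray(c,px);return p+d*(z-p[2])/d[2]
def proj(c,P):
    K,D,Rm,p=c;P=np.atleast_2d(P).astype(float);X=(P-p)@Rm
    return cv2.projectPoints(X,np.zeros(3),np.zeros(3),K,D)[0][:,0]
def tri(rs):
    A=np.zeros((3,3));b=np.zeros(3)
    for p,d in rs:
        M=np.eye(3)-np.outer(d,d);A+=M;b+=M@p
    return np.linalg.solve(A,b)
def save(n,im): cv2.imwrite(f'pics/{n}.png',im[:,:,::-1])
E
python3 - <<'E'
from h import *
print(bot.get_obs()); print(bot.grip_point_offset)
ims=[]
for n in ['scene','side']:
    print(n,bot.camera_model(n)); im=bot.capture(n); save(n,im)
    c=cam(n)
    for t in ['tin','scale','stand','tray','nut_jar','insulating_tape','spanner_17','screwdriver_yellow','handle','max_pointer']:
        for r in bot.outline_of(t,n)[:4]:
            if r['p']>.2:
                ys,xs=np.nonzero(r['mask']);print(n,t,round(r['p'],2),np.round(r['pixel']),xs.min(),xs.max(),ys.min(),ys.max(),'z0',np.round(onz(c,r['pixel'],0)))
E
```

```text
{'time': 0.0, 'joint_positions': array([-1.49098760e+00,  3.42654775e-01,  1.52503335e+00,  2.85325080e-05,
        1.27537450e+00, -1.45981045e-01]), 'dq': array([ 0.00093158,  0.0001236 , -0.00054919, -0.00170338,  0.00165235,
        0.00071446]), 'tau': array([ 1.78129805e-03, -4.31234694e+01, -2.44226378e+01,  7.20161665e-02,
        5.59142022e-02, -1.54398749e-04]), 'tool_pos': array([ 117.54216593, -511.25542737,  226.074519  ]), 'tcp_rot': array([-3.14014228e+00, -2.40821652e-04,  2.25781270e-01]), 'contact_force': array([ 0.60649923,  0.07662819, -0.45208615]), 'moment': array([-0.02862142,  0.01004887, -0.05886538]), 'finger_force': 0.0, 'grip_width': 91.87538090701193}
18.8
scene {'fx': 400.05036581533506, 'fy': 400.05036581533506, 'cx': 253.60827791651676, 'cy': 195.9629653270844, 'dist_coeffs': array([-0.11846452,  0.        ,  0.        ,  0.        ,  0.        ]), 'position': array([ -18.14794217,  658.19978129, 1101.70709794]), 'orientation': array([-2.48493831,  0.00328109, -2.37238796])}
scene tin 0.89 [285. 190.] 273 295 176 206 z0 [512. -44.   0.]
scene tin 0.87
[... 1507 characters left out ...]
0 [ 641. -519.    0.]
side stand 0.88 [279. 196.] 265 307 160 216 z0 [ 581. -222.    0.]
side stand 0.45 [292. 165.] 284 299 145 191 z0 [ 641. -545.    0.]
side stand 0.38 [248. 233.] 236 264 211 249 z0 [577.  53.   0.]
side tray 0.94 [224. 288.] 174 271 258 323 z0 [526. 289.   0.]
side nut_jar 0.6 [220. 215.] 209 230 199 232 z0 [704. -11.   0.]
side insulating_tape 0.72 [296. 270.] 285 307 260 278 z0 [398. 159.   0.]
side spanner_17 0.94 [329. 273.] 284 361 253 285 z0 [319. 135.   0.]
side screwdriver_yellow 0.73 [198. 239.] 168 211 229 263 z0 [689. 140.   0.]
side handle 0.72 [290. 162.] 285 299 144 191 z0 [ 658. -567.    0.]
side handle 0.51 [251. 233.] 236 264 211 249 z0 [570.  47.   0.]
```

View pics/scene.png

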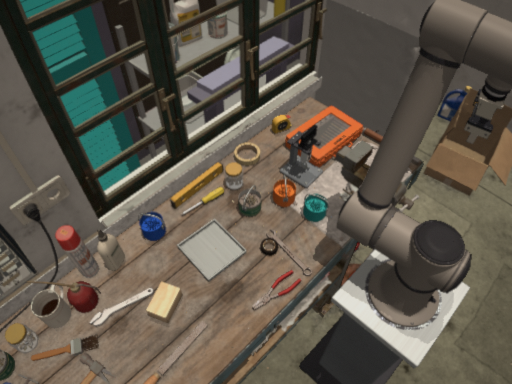

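View pics/side.png

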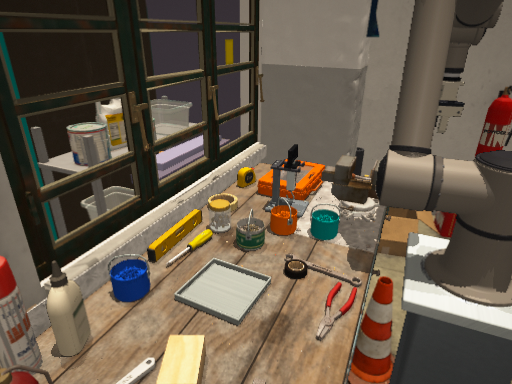

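The scene and side pictures show the tin (steel with a green band) at scene (248,203) and side (251,234). Blue, orange and turquoise look-alikes stand near it. The scale hangs in its stand at scene (305,145) and side (291,165), and the tray is at scene (211,248).

Run:
```python
from h import *
s=cam('scene');d=cam('side')
for nm,a,b in [('handle',(308,143),(290,162)),('scale',(308,145),(291,166)),('tin',(248,202),(252,234)),('tray',(211,247),(224,288))]:
    print(nm,np.round(tri([ray(s,a),ray(d,b)])))
print(bot.camera_model('wrist'))
a=bot.capture('scene');b=bot.capture('side');w=bot.capture('wrist')
A=cv2.resize(a[110:230,220:340],(400,400),interpolation=cv2.INTER_CUBIC)
B=cv2.resize(b[135:255,220:340],(400,400),interpolation=cv2.INTER_CUBIC)
save('crops',np.hstack([A,B])); save('w0',w)
```

```text
handle [ 521. -149.  158.]
scale [ 520. -153.  145.]
tin [546. 102.  36.]
tray [526. 293.   3.]
{'fx': 326.1425629553256, 'fy': 326.1425629553256, 'cx': 257.77326860786786, 'cy': 194.08172274885996, 'dist_coeffs': array([0.00844255, 0.        , 0.        , 0.        , 0.        ]), 'T_tool_cam': array([[-8.05743654e-05, -9.64062060e-01, -2.65677132e-01,
         7.06534683e+01],
       [ 9.99999500e-01,  1.87083446e-04, -9.82148426e-04,
         4.57404903e-01],
       [ 9.96555828e-04, -2.65677079e-01,  9.64061563e-01,
        -1.59244744e+02],
       [ 0.00000000e+00,  0.00000000e+00,  0.00000000e+00,
         1.00000000e+00]])}
```

View pics/crops.png

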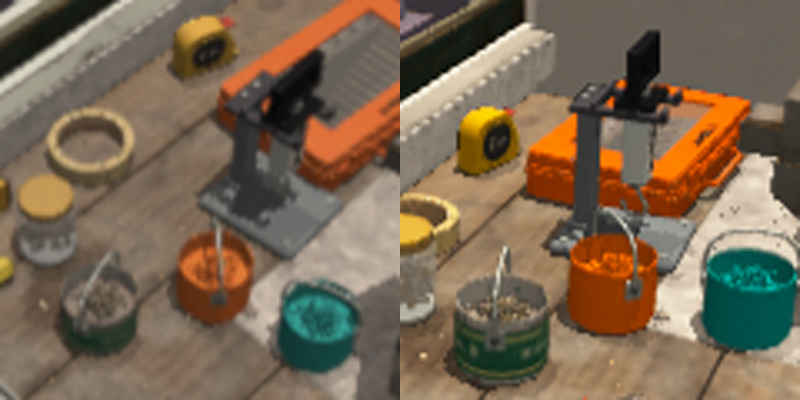

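```bash
python3 -m jog '[[0,0,-17,0,0,-0.1494],[0,0,-17,0,0,-0.1494],[0,0,-17,0,0,-0.1494],[0,0,-17,0,0,-0.1494],[0,0,-17,0,0,-0.1494],[0,0,-17,0,0,-0.1494],[0,0,-17,0,0,-0.1494],[0,0,-17,0,0,-0.1494],[0,0,-17,0,0,-0.1494]]' && python3 -m jog '[[37,30,0,0,0,0],[37,30,0,0,0,0],[37,30,0,0,0,0],[37,30,0,0,0,0],[37,30,0,0,0,0],[37,30,0,0,0,0],[37,30,0,0,0,0],[37,30,0,0,0,0],[37,30,0,0,0,0],[37,30,0,0,0,0],[37,30,0,0,0,0],[0,0,0,0,0,0]]'
python3 - <<'E'
from h import *
bot.get_obs();c=cam('wrist');w=bot.capture('wrist');save('w1',w);np.savez('w1.npz',K=c[0],D=c[1],R=c[2],p=c[3]);
o=bot.get_obs();print(o['time'],o['tool_pos'],o['tcp_rot'])
for t in ['tin','scale','stand','handle']:
    for r in bot.outline_of(t,'wrist')[:4]:
        if r['p']>.2:
            ys,xs=np.nonzero(r['mask']);print(t,round(r['p'],2),np.round(r['pixel']),xs.min(),xs.max(),ys.min(),ys.max(),'z0',np.round(onz(c,r['pixel'],0)))
save('w1b',cv2.resize(w,(800,600),interpolation=cv2.INTER_CUBIC))
E
```

```text
time: 2.15
tool_pos: [117.6, -511.6, 380.5]
tcp_rot: [3.142, 0.0, 1.577]
contact_force: [0.7, -1.2, -0.3]
grip_width: 91.8
finger_force: 0.0
time: 3.35
tool_pos: [450.0, -100.4, 379.3]
tcp_rot: [3.141, -0.002, 1.577]
contact_force: [-0.3, -0.9, -0.4]
grip_width: 91.5
finger_force: 0.0
3.4 [ 448.74449788 -102.56122802  379.35076882] [-3.14107381e+00 -2.88574454e-04  1.57565360e+00]
tin 0.88 [328.  18.] 300 363 0 44 z0 [553.  95.   0.]
tin 0.73 [207. 109.] 178 235 83 139 z0 [367. -37.   0.]
tin 0.64 [290.  94.] 261 315 66 122 z0 [500. -13.   0.]
scale 0.81 [316. 217.] 296 330 182 256 z0 [ 551. -218.    0.]
scale 0.45 [313. 183.] 265 362 148 234 z0 [ 543. -157.    0.]
stand 0.74 [310. 182.] 266 362 149 233 z0 [ 539. -155.    0.]
handle 0.62 [315. 214.] 296 331 181 256 z0 [ 550. -212.    0.]
```

View pics/w1b.png

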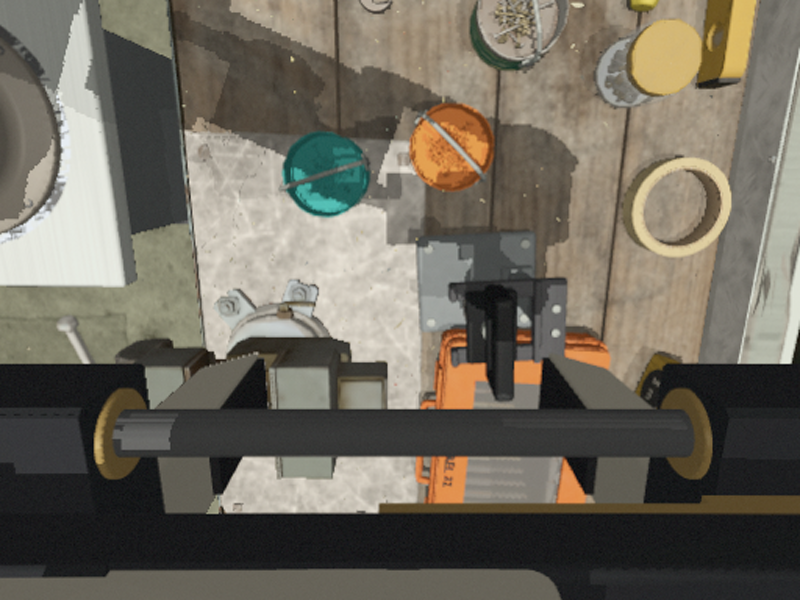

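The wrist picture (800-px scale) shows the scale's black handle bar from about (490,290) to (505,400), the stand foot above it at (475,280), and the green tin cut off at the top at (518,30). Next I move over the tin.

```bash
python3 -m jog '[[44,18,0,0,0,0],[44,18,0,0,0,0],[44,18,0,0,0,0],[40,18,0,0,0,0],[0,0,0,0,0,0],[0,0,0,0,0,0]]'
cat > fit.py <<'E'
from h import *
from scipy.optimize import minimize
def box(x0,x1,y0,y1,z0,z1): return np.array([[x,y,z] for x in(x0,x1) for y in(y0,y1) for z in(z0,z1)],float)
def cyl(r,z0,z1): 
    t=np.linspace(0,2*np.pi,40); return np.array([[r*np.cos(a),r*np.sin(a),z] for a in t for z in(z0,z1)])
def sil(c,parts,x,y,z,yaw):
    m=np.zeros((384,512),np.uint8);Rm=R.from_euler('z',yaw).as_matrix()
    for P in parts:
        cv2.fillConvexPoly(m,cv2.convexHull(np.round(proj(c,P@Rm.T+[x,y,z])*8).astype(np.int32)),1,shift=3)
    return m>0
SC=[box(-13,13,-15,15,-82,0),box(-20,20,-30,30,0,8),box(-7,7,-38,38,44,60),box(-7,7,-38,-28,8,44),box(-7,7,28,38,8,44)]
TIN=[cyl(38,0,60)]
E
python3 - <<'E'
from fit import *
bot.get_obs();c=cam('wrist');w=bot.capture('wrist');save('w2',w);np.savez('w2.npz',K=c[0],D=c[1],R=c[2],p=c[3])
o=bot.get_obs();print(o['time'],o['tool_pos'],o['tcp_rot'])
for t in ['tin','tray']:
    for i,r in enumerate(bot.outline_of(t,'wrist')[:4]):
        if r['p']>.2:
            m=r['mask'];ys,xs=np.nonzero(m);print(t,round(r['p'],2),np.round(r['pixel']),xs.min(),xs.max(),ys.min(),ys.max(),'z30',np.round(onz(c,r['pixel'],30)))
            if t=='tin': np.save(f'tin{i}.npy',m)
pt=proj(c,[[556,80,30]])[0].astype(int);print(pt)
y0=max(0,pt[1]-75);x0=max(0,pt[0]-75)
np.savetxt('crop.txt',[x0,y0])
A=cv2.resize(w[y0:y0+150,x0:x0+150],(600,600),interpolation=cv2.INTER_CUBIC);save('tinc',A)
# scale fit
a=cv2.imread('pics/w1.png')[:,:,::-1];f=np.load('w1.npz');c1=(f['K'],f['D'],f['R'],f['p'])
obs=[]
dark=(a.max(2)<45)
bot.capture('scene');bot.capture('side')
cs={n:cam(n) for n in('scene','side')}
ms={n:bot.outline_of('scale',n)[0]['mask'] for n in cs}
for n in cs: print(n,ms[n].sum())
top=SC[1:]
def cost(v):
    s=0
    for n in cs:
        if ms[n][:, :].sum()<50: continue
        S=sil(cs[n],SC,v[0],v[1],150,v[2]);s+=1-(S&ms[n]).sum()/(S|ms[n]).sum()
    S=sil(c1,top,v[0],v[1],150,v[2])
    s+=2*(1-dark[S].mean())
    return s
best=min(((cost((x,y,w)),x,y,w) for x in range(490,560,5) for y in range(-190,-110,5) for w in(-.1,0,.1)));print(best)
r=minimize(cost,best[1:],method='Nelder-Mead',options=dict(initial_simplex=np.array(best[1:])+np.array([[0,0,0],[4,0,0],[0,4,0],[0,0,.1]])));print(r.x,r.fun)
v=r.x;b=a.copy()
P=np.array([[sx*7,sy*38,60] for sx,sy in((-1,-1),(1,-1),(1,1),(-1,1))])@R.from_euler('z',v[2]).as_matrix().T+[v[0],v[1],150]
B=cv2.resize(b[150:300,240:390],(600,600),interpolation=cv2.INTER_CUBIC)
cv2.polylines(B,[np.round((proj(c1,P)-[240,150])*4).astype(int)],True,(255,255,0),1)
save('scf',np.hstack([B,A])[:, :1200][::1]);save('scf',cv2.resize(np.hstack([B,A]),(800,400)))
E
```

```text
time: 4.2
tool_pos: [519.8, 66.5, 379.5]
tcp_rot: [-3.141, 0.001, 1.57]
contact_force: [0.5, -0.5, -0.1]
grip_width: 92.0
finger_force: 0.0
4.25 [519.60803698  65.80831646 379.69681656] [-3.14134264e+00  6.78339035e-04  1.56890889e+00]
tin 0.92 [277. 135.] 253 303 106 162 z30 [549.  91.  30.]
tin 0.83 [244. 204.] 216 265 176 230 z30 [497. -20.  30.]
tin 0.79 [173. 213.] 143 197 192 244 z30 [380. -35.  30.]
tray 0.93 [260.  25.] 200 314 0 50 z30 [521. 246.  30.]
[281 142]
scene 459
side 389
(np.float64(1.3441246326642295), 520, -150, 0.1)
[ 5.17873779e+02 -1.49544307e+02  1.49643072e-01] 1.2645318483771786
```

View pics/scf.png

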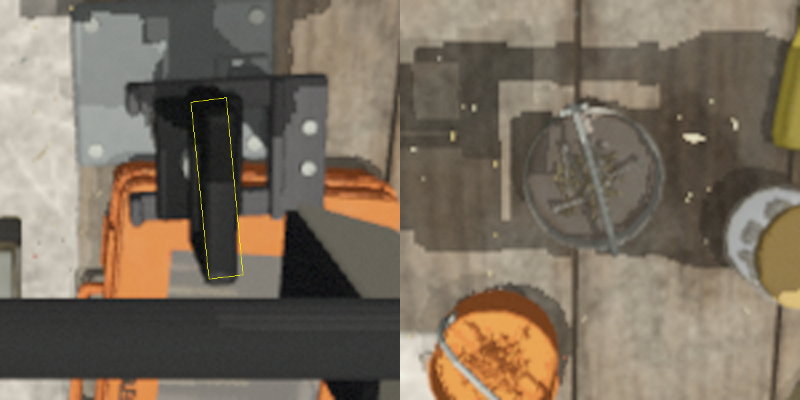

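The left half of the composite shows the handle bar running nearly along world y, with the fork slightly turned (about +0.03 rad). The yellow fit is about 2 mm too far left and over-rotated. The right half shows the tin with its bail from (578,105) to (615,250), which gives a yaw of about 0.25. I fit the tin, then go above the handle.

```bash
python3 - <<'E'
from fit import *
f=np.load('w2.npz');c=(f['K'],f['D'],f['R'],f['p']);m=np.load('tin0.npy')
def bail(yaw,x,y):
    P=np.array([[0,-40,50],[0,-25,92],[0,0,96],[0,25,92],[0,40,50]],float)
    return proj(c,P@R.from_euler('z',yaw).as_matrix().T+[x,y,0])
def cost(v):
    S=sil(c,TIN,v[0],v[1],0,0).astype(np.uint8)
    cv2.polylines(S,[np.round(bail(v[2],v[0],v[1])).astype(int)],False,1,2)
    S=S>0;return 1-(S&m).sum()/(S|m).sum()
x0=[550,88,.25]
r=minimize(cost,x0,method='Nelder-Mead',options=dict(initial_simplex=np.array(x0)+np.array([[0,0,0],[6,0,0],[0,6,0],[0,0,.15]])));print(r.x,r.fun)
# bright wire line fit : observed pixel feet
print(bail(.25,*r.x[:2]).round(1), 'observed top 272.7,106.4 bottom 286.6,160.7')
a=cv2.imread('pics/w2.png')[:,:,::-1]
b=a[80:190,225:345].copy();B=cv2.resize(b,(720,660),interpolation=cv2.INTER_CUBIC)[:600]
cv2.polylines(B,[np.round((bail(.25,*r.x[:2])-[225,80])*6).astype(int)],False,(255,255,0),1)
t=np.linspace(0,6.28,60)
for z in(0,60):
  P=np.c_[r.x[0]+38*np.cos(t),r.x[1]+38*np.sin(t),0*t+z];cv2.polylines(B,[np.round((proj(c,P)-[225,80])*6).astype(int)],True,(255,0,0),1)
save('tinf',B)
E
python3 -m jog '[[-40,0,0,0,0,0],[-44,0,0,0,0,0],[-44,0,0,0,0,0],[-44,0,-0,0,0,0],[-44,0,0,0,0,0],[0,0,0,0,0,0],[0,0,0,0,0,0]]'
python3 - <<'E'
from fit import *
bot.get_obs();c=cam('wrist');w=bot.capture('wrist');save('w3',w);np.savez('w3.npz',K=c[0],D=c[1],R=c[2],p=c[3])
P=np.array([[sx*7,sy*38,60] for sx,sy in((-1,-1),(1,-1),(1,1),(-1,1))])@R.from_euler('z',.03).as_matrix().T+[520,-151,150]
q=proj(c,P);print(q.round())
o=np.round(q.mean(0)).astype(int)-[75,75];o=np.clip(o,0,[362,234])
B=cv2.resize(w[o[1]:o[1]+150,o[0]:o[0]+150],(600,600),interpolation=cv2.INTER_CUBIC)
cv2.polylines(B,[np.round((q-o)*4).astype(int)],True,(255,255,0),1)
save('hf',B);T=cv2.imread('pics/tinf.png')[:,:,::-1]
save('both',np.hstack([cv2.resize(B,(400,400)),cv2.resize(T,(400,int(400*600/720)))[:].copy() if 0 else cv2.copyMakeBorder(cv2.resize(T,(400,333)),0,67,0,0,cv2.BORDER_CONSTANT)]))
E
```

```text
[5.47836374e+02 9.48108585e+01 2.91283136e-01] 0.06081668114682881
[[283.5 160.1]
 [283.3 154.6]
 [279.3 137.1]
 [274.8 118.5]
 [270.9 106.9]] observed top 272.7,106.4 bottom 286.6,160.7
time: 5.25
tool_pos: [519.3, -149.9, 379.5]
tcp_rot: [-3.141, -0.0, 1.568]
contact_force: [-0.6, 0.9, -0.3]
grip_width: 91.7
finger_force: 0.0
[[254. 212.]
 [267. 212.]
 [265. 140.]
 [251. 140.]]
```

View pics/both.png

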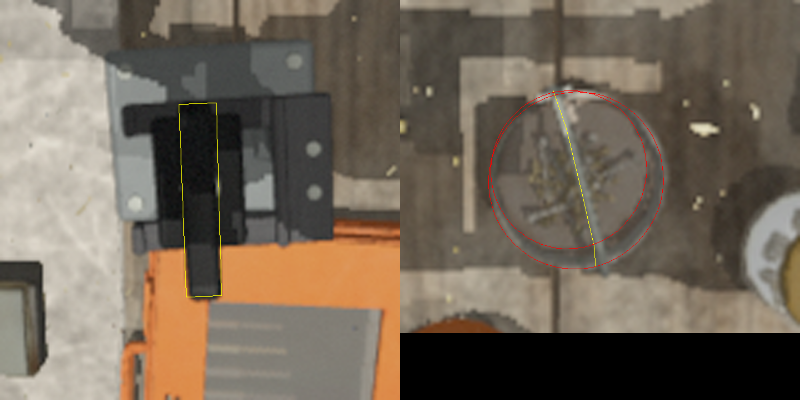

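The handle overlay fits the bar: x=520, y=-151, yaw 0.03. The tin fit also matches, at about (549, 94.5) with bail yaw about 0.28. I descend and grip.

```bash
python3 -m jog '[[-1,1,42,0,0,-0.03],[0,0,42,0,0,0],[0,0,40,0,0,0],[0,0,35,0,0,0],[0,0,25,0,0,0],[0,0,12,0,0,0],[0,0,0,0,0,0]]' && python3 -m jog '[[0,0,0,0,0,0],[0,0,0,0,0,0],[0,0,0,0,0,0],[0,0,0,0,0,0],[0,0,0,0,0,0],[0,0,0,0,0,0],[0,0,0,0,0,0],[0,0,0,0,0,0]]' 0
```

```text
time: 6.0
tool_pos: [520.3, -148.5, 182.8]
tcp_rot: [-3.139, -0.001, 1.602]
contact_force: [-0.4, -0.6, -0.1]
grip_width: 91.6
finger_force: 0.0
time: 6.8
tool_pos: [520.7, -149.9, 183.7]
tcp_rot: [-3.142, 0.0, 1.6]
contact_force: [0.1, 0.0, 0.2]
grip_width: 32.3
finger_force: 0.0
```

```bash
python3 -m jog '[[0,0,0,0,0,0],[0,0,0,0,0,0],[0,0,0,0,0,0],[0,0,0,0,0,0],[0,0,0,0,0,0],[0,0,0,0,0,0]]' && python3 -m jog '[[0,0,-1,0,0,0],[0,0,-2,0,0,0],[0,0,-3,0,0,0],[0,0,-4,0,0,0],[0,0,-4,0,0,0],[0,0,-3,0,0,0],[0,0,-2,0,0,0],[0,0,-1,0,0,0],[0,0,0,0,0,0],[0,0,0,0,0,0]]'
```

```text
time: 7.4
tool_pos: [520.6, -149.8, 183.6]
tcp_rot: [-3.141, -0.0, 1.6]
contact_force: [-0.5, 0.6, -1.0]
grip_width: 13.6
finger_force: 29.9
time: 8.4
tool_pos: [520.6, -149.8, 203.6]
tcp_rot: [-3.141, -0.0, 1.6]
contact_force: [0.5, 0.7, -2.8]
grip_width: 13.8
finger_force: 29.9
```

```bash
python3 -m jog '[[0,-5,0,0,0,0],[0,-15,0,0,0,0],[0,-25,0,0,0,0],[0,-25,0,0,0,0],[0,-20,0,0,0,0],[0,-15,0,0,0,0],[0,-5,0,0,0,0],[0,0,0,0,0,0]]' && python3 -m jog '[[0,0,-4,0,0,-0.02],[0,0,-10,0,0,-0.03],[0,0,-15,0,0,-0.04],[0,0,-16,0,0,-0.04],[0,0,-16,0,0,-0.04],[0,0,-15,0,0,-0.04],[0,0,-10,0,0,-0.03],[0,0,-4,0,0,-0.01],[0,0,0,0,0,0]]' && python3 -m jog '[[8,6,0,0,0,0],[16,12,0,0,0,0],[25,18,0,0,0,0],[25,18,0,0,0,0],[25,18,0,0,0,0],[25,18,0,0,0,0],[25,18,0,0,0,0],[25,17,0,0,0,0],[17,11,0,0,0,0],[9,5,0,0,0,0],[0,0,0,0,0,0],[0,0,0,0,0,0]]'
python3 - <<'E'
from h import *
o=[bot.get_obs()];ims={}
for n in('scene','side','wrist'):
    c=cam(n);ims[n]=(bot.capture(n),c)
p=o[0]['tool_pos'];yaw=o[0]['tcp_rot'][2];print(p,yaw)
Rz=R.from_euler('z',yaw-1.57).as_matrix();h=p+[0,0,18.4]
L=[]
for n in ims:
    im,c=ims[n];seat=h+Rz@[0,0,-170];q=proj(c,[seat,[549,94.5,94]]);print(n,q.round(1))
    m=q.mean(0).astype(int)-50;m=np.clip(m,0,[411,283]);save(n+'5',im)
    B=cv2.resize(im[m[1]:m[1]+100,m[0]:m[0]+100],(400,400),interpolation=cv2.INTER_CUBIC)
    for k,col in zip(q,((255,255,0),(255,0,0))): cv2.circle(B,tuple(int(v) for v in (k-m)*4),3,col,1)
    L.append(B)
save('pre',cv2.resize(np.hstack(L),(800,267)))
E
```

```text
time: 9.2
tool_pos: [410.4, -153.2, 203.9]
tcp_rot: [3.141, 0.0, 1.6]
contact_force: [-0.4, -0.8, -1.6]
grip_width: 13.9
finger_force: 29.9
time: 10.1
tool_pos: [411.3, -153.2, 294.1]
tcp_rot: [3.141, 0.001, 1.851]
contact_force: [-0.4, 0.1, -2.4]
grip_width: 13.7
finger_force: 29.9
time: 11.3
tool_pos: [490.8, 77.7, 293.3]
tcp_rot: [-3.141, 0.0, 1.851]
contact_force: [0.4, 0.1, -3.1]
grip_width: 13.8
finger_force: 29.9
[490.77159753  77.70550845 293.33575987] 1.850556328224104
scene [[267.  187.9]
 [249.9 190.4]]
side [[274.  197.9]
 [250.6 212.6]]
wrist [[258.7 179.3]
 [312.8 169.7]]
```

View pics/pre.png

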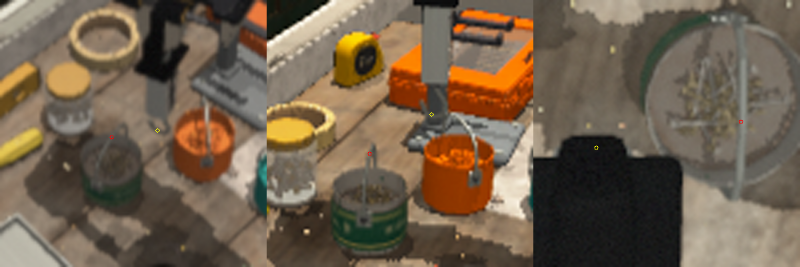

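The wrist view shows the bail vertical in the image at column 741, right on the predicted bail_top, so the yaw and lateral alignment are good. I descend beside the tin and check the hook height.

```bash
python3 -m jog '[[0,0,4,0,0,0],[0,0,10,0,0,0],[0,0,14,0,0,0],[0,0,14,0,0,0],[0,0,14,0,0,0],[0,0,9,0,0,0],[0,0,4,0,0,0],[0,0,1,0,0,0],[0,0,0,0,0,0]]' && python3 -m jog '[[0,5,0,0,0,0],[0,8,0,0,0,0],[0,8,0,0,0,0],[0,7,0,0,0,0],[0,2,0,0,0,0],[0,0,0,0,0,0],[0,0,0,0,0,0]]'
python3 - <<'E'
from h import *
o=bot.get_obs();ims={}
for n in('scene','side'):
    c=cam(n);ims[n]=(bot.capture(n),c)
p=o['tool_pos'];yaw=o['tcp_rot'][2];print(p,yaw)
Rz=R.from_euler('z',yaw-1.57).as_matrix();h=p+[0,0,18.4]
L=[]
for n in ims:
    im,c=ims[n];q=proj(c,[h+Rz@[0,0,-175],h+Rz@[11.5,0,-156],[549,94.5,94]]);print(n,q.round(1))
    m=q.mean(0).astype(int)-[30,30];B=cv2.resize(im[m[1]:m[1]+60,m[0]:m[0]+60],(400,400),interpolation=cv2.INTER_CUBIC)
    for k,col in zip(q,((255,255,0),(0,255,255),(255,0,0))): cv2.circle(B,tuple(int(v) for v in (k-m+.5)*6.667),3,col,1)
    L.append(B)
save('pre2',np.hstack(L))
E
```

```text
time: 12.35
tool_pos: [491.3, 78.0, 224.0]
tcp_rot: [3.141, 0.0, 1.85]
contact_force: [-0.6, -0.3, -1.6]
grip_width: 14.0
finger_force: 29.9
time: 13.05
tool_pos: [519.7, 86.3, 223.5]
tcp_rot: [-3.141, -0.0, 1.85]
contact_force: [-0.6, 0.1, -2.7]
grip_width: 13.5
finger_force: 29.9
[519.73065488  86.3258375  223.53012112] 1.8504821477638274
scene [[258.1 199. ]
 [255.  194.1]
 [249.9 190.4]]
side [[261.8 222.4]
 [257.6 215.8]
 [250.6 212.6]]
```

View pics/pre2.png

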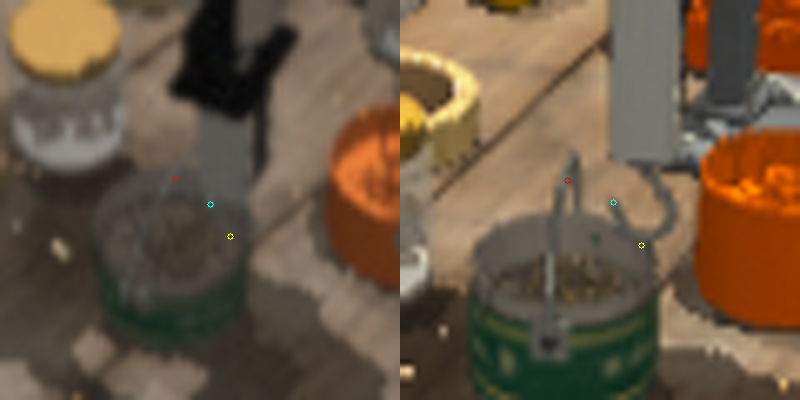

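In the side view the hook tip at (612,200) and bowl at (648,238) match the prediction within about a pixel. The bail peak stands above the tip at (573,152). I advance under the wire and take up most of the slack.

```bash
python3 -m jog '[[0,3,0,0,0,0],[0,6,0,0,0,0],[0,7,0,0,0,0],[0,7,0,0,0,0],[0,5,0,0,0,0],[0,2,0,0,0,0],[0,0,0,0,0,0],[0,0,0,0,0,0]]' && python3 -m jog '[[0,0,-2,0,0,0],[0,0,-3,0,0,0],[0,0,-3,0,0,0],[0,0,-3,0,0,0],[0,0,-2,0,0,0],[0,0,-2,0,0,0],[0,0,-1,0,0,0],[0,0,0,0,0,0],[0,0,0,0,0,0]]'
python3 - <<'E'
from h import *
o=bot.get_obs();ims={}
for n in('side','wrist'):
    c=cam(n);ims[n]=(bot.capture(n),c)
p=o['tool_pos'];yaw=o['tcp_rot'][2];print(p,yaw,o['contact_force'])
Rz=R.from_euler('z',yaw-1.57).as_matrix();h=p+[0,0,18.4]
L=[]
for n in ims:
    im,c=ims[n];q=proj(c,[h+Rz@[0,0,-175],h+Rz@[11.5,0,-156],[549,94.5,94]])
    s=30 if n=='side' else 60
    m=q.mean(0).astype(int)-s;m=np.clip(m,0,[511-2*s,383-2*s]);k2=400/(2*s);B=cv2.resize(im[m[1]:m[1]+2*s,m[0]:m[0]+2*s],(400,400),interpolation=cv2.INTER_CUBIC)
    L.append(B)
save('hooked',np.hstack(L))
E
```

```text
time: 13.95
tool_pos: [548.6, 94.6, 223.6]
tcp_rot: [-3.141, 0.0, 1.85]
contact_force: [-0.2, 0.0, -1.9]
grip_width: 13.9
finger_force: 29.9
time: 14.85
tool_pos: [548.7, 94.6, 239.6]
tcp_rot: [-3.141, 0.0, 1.85]
contact_force: [-0.0, 0.3, -2.8]
grip_width: 13.6
finger_force: 29.9
[548.68904616  94.60857075 239.58622766] 1.8504057947857573 [-0.00346956  0.29983396 -2.76400346]
```

View pics/hooked.png

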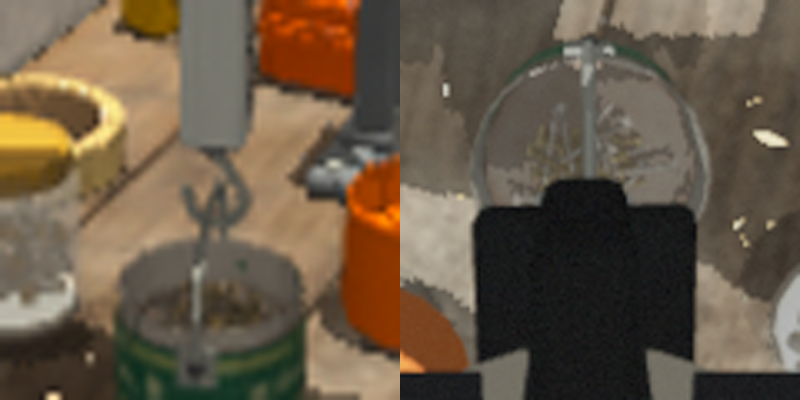

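The side view shows the bail's wire inside the hook bowl, between the tip (187,190) and the shank (240,195). I now lift slowly.

```bash
A='' ; for i in 1; do python3 -m jog '[[0,0,-0.3,0,0,0],[0,0,-0.6,0,0,0],[0,0,-0.8,0,0,0],[0,0,-0.8,0,0,0],[0,0,-0.8,0,0,0],[0,0,-0.8,0,0,0],[0,0,-0.8,0,0,0],[0,0,-0.8,0,0,0],[0,0,-0.8,0,0,0],[0,0,-0.8,0,0,0],[0,0,-0.8,0,0,0],[0,0,-0.8,0,0,0]]'; python3 -m jog '[[0,0,-0.8,0,0,0],[0,0,-0.8,0,0,0],[0,0,-0.8,0,0,0],[0,0,-0.8,0,0,0],[0,0,-0.8,0,0,0],[0,0,-0.8,0,0,0],[0,0,-0.8,0,0,0],[0,0,-0.8,0,0,0],[0,0,-0.8,0,0,0],[0,0,-0.8,0,0,0],[0,0,-0.8,0,0,0],[0,0,-0.8,0,0,0]]';  done
```

```text
time: 16.15
tool_pos: [548.7, 94.6, 248.6]
tcp_rot: [-3.141, 0.0, 1.85]
contact_force: [-0.2, 0.1, -3.1]
grip_width: 13.8
finger_force: 29.9
time: 17.35
tool_pos: [548.7, 94.6, 258.2]
tcp_rot: [-3.141, 0.0, 1.85]
contact_force: [-0.7, 0.0, -4.9]
grip_width: 13.6
finger_force: 29.9
```

```bash
for i in 1 2; do python3 -m jog '[[0,0,-0.7,0,0,0],[0,0,-0.7,0,0,0],[0,0,-0.7,0,0,0],[0,0,-0.7,0,0,0],[0,0,-0.7,0,0,0],[0,0,-0.7,0,0,0],[0,0,-0.7,0,0,0],[0,0,-0.7,0,0,0],[0,0,-0.7,0,0,0],[0,0,-0.7,0,0,0],[0,0,-0.7,0,0,0],[0,0,-0.7,0,0,0]]' | grep -E 'pos|force'; done
python3 - <<'E'
from h import *
o=bot.get_obs();im=bot.capture('side');save('side7',im);c=cam('side')
r=bot.outline_of('tin','side')
for k in r[:3]:
    ys,xs=np.nonzero(k['mask']);print(k['p'],k['pixel'],ys.min(),ys.max())
print(proj(c,[[549-38*.4,94.5+38*.9,0],[549,94.5,94]]).round(1))
E
```

```text
tool_pos: [548.7, 94.6, 266.6]
contact_force: [-0.3, -0.0, -7.1]
finger_force: 29.9
tool_pos: [548.8, 94.6, 275.1]
contact_force: [0.8, -0.1, -5.6]
finger_force: 29.9
0.96 [322.6, 224.5] 209 239
0.9 [127.4, 277.2] 254 300
0.76 [249.9, 231.7] 214 247
[[250.2 250.3]
 [250.6 212.6]]
```

```bash
python3 -m jog '[[0,0,-0.7,0,0,0],[0,0,-0.7,0,0,0],[0,0,-0.7,0,0,0],[0,0,-0.7,0,0,0],[0,0,-0.7,0,0,0],[0,0,-0.7,0,0,0],[0,0,-0.7,0,0,0],[0,0,-0.7,0,0,0],[0,0,-0.5,0,0,0],[0,0,-0.3,0,0,0],[0,0,0,0,0,0],[0,0,0,0,0,0]]'
cat > look.py <<'E'
from h import *
import sys
p=bot.get_obs()['tool_pos'];cs={n:cam(n) for n in('scene','side')}
F=[];ims={}
for k in range(4):
    for n in cs: ims[n]=bot.capture(n);F.append(bot.get_obs()['contact_force'])
F=np.array(F);print(p,'F',F.mean(0).round(2),F[:,2].round(1),bot.get_obs()['time'])
for n in cs:
    for r in bot.outline_of('tin',n):
        ys,xs=np.nonzero(r['mask'])
        if abs(r['pixel'][0]-250)<12: print(n,r['p'],r['pixel'],xs.min(),xs.max(),ys.min(),ys.max())
    save(n+sys.argv[1],ims[n])
    c=cs[n]
    m=proj(c,[[549,94.5,60]])[0].astype(int)-[50,65]
    ims[n]=cv2.resize(ims[n][m[1]:m[1]+100,m[0]:m[0]+100],(400,400),interpolation=cv2.INTER_CUBIC)
save(sys.argv[1],np.hstack([ims['scene'],ims['side']]))
E
python3 look.py lift1
```

```text
time: 21.05
tool_pos: [548.7, 94.6, 281.3]
tcp_rot: [-3.142, 0.0, 1.85]
contact_force: [-0.1, -0.1, -7.1]
grip_width: 13.8
finger_force: 29.9
[548.73375224  94.60948385 281.34622723] F [-0.15 -0.03 -7.19] [-8.  -6.9 -7.6 -6.6 -7.2 -7.3 -7.1 -6.9] 21.45
scene 0.68 [249.0, 199.9] 238 261 185 212
side 0.92 [252.7, 230.3] 236 264 207 245
side 0.51 [252.7, 163.4] 243 260 131 208
```

View pics/lift1.png

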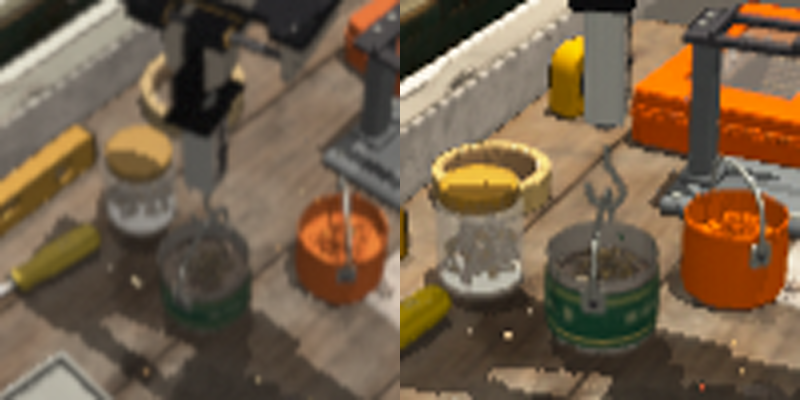

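The tin hangs about 1 cm clear: its bottom edge in the side mask moved from row 249 to 245, and the bail sits in the hook. I raise it a little more, hold it still, and average the force.

```bash
python3 -m jog '[[0,0,-0.2,0,0,0],[0,0,-0.4,0,0,0],[0,0,-0.6,0,0,0],[0,0,-0.6,0,0,0],[0,0,-0.6,0,0,0],[0,0,-0.6,0,0,0],[0,0,-0.5,0,0,0],[0,0,-0.3,0,0,0],[0,0,-0.2,0,0,0],[0,0,0,0,0,0],[0,0,0,0,0,0],[0,0,0,0,0,0]]' >/dev/null
python3 - <<'E'
from h import *
F=[];W=[]
for k in range(40):
    W.append(bot.capture('side' if k%2 else 'scene').astype(float));F.append(bot.get_obs()['contact_force'])
F=np.array(F)[:,2];o=bot.get_obs();print(o['time'],o['tool_pos'],F.mean(),F.std()/40**.5,np.corrcoef(F[1:],F[:-1])[0,1],'load g',(-F.mean()-2.65)/9.81*1000)
s=np.mean(W[0::2],0);d=np.mean(W[1::2],0);np.savez('avg.npz',s=s,d=d)
c=cam('scene');h=o['tool_pos']+[0,0,18.4];Rz=R.from_euler('z',o['tcp_rot'][2]-1.57).as_matrix()
L=[]
for n,im in(('scene',s),('side',d)):
    c=cam(n)
    # rows along face axis: z from cap underside (-52) to -134, at x=-13
    m=proj(c,[h+Rz@[-13,0,-93]])[0].astype(int)-[25,35]
    B=cv2.resize(im[m[1]:m[1]+70,m[0]:m[0]+50],(400,560),interpolation=cv2.INTER_CUBIC).clip(0,255).astype(np.uint8)
    # pointer unloaded 68 below handle; 25mm lower at 500 g
    for dz,col in((0,(0,255,0)),(25,(255,0,0)),(38,(0,0,255))):
        q=proj(c,[h+Rz@[-13.5,-15,-68-dz],h+Rz@[-13.5,-20,-68-dz],h+Rz@[-13.5,15,-68-dz],h+Rz@[-13.5,20,-68-dz]])
        q=np.round((q-m+.5)*8).astype(int);cv2.line(B,tuple(q[0]),tuple(q[1]),col,1);cv2.line(B,tuple(q[2]),tuple(q[3]),col,1)
    L.append(B)
save('face',np.hstack(L))
E
```

```text
24.75 [548.75101478  94.59969201 285.36208039] -7.384159002374315 0.07398297960153395 -0.023143682710889506 load g 482.58501553255
```

View pics/face.png

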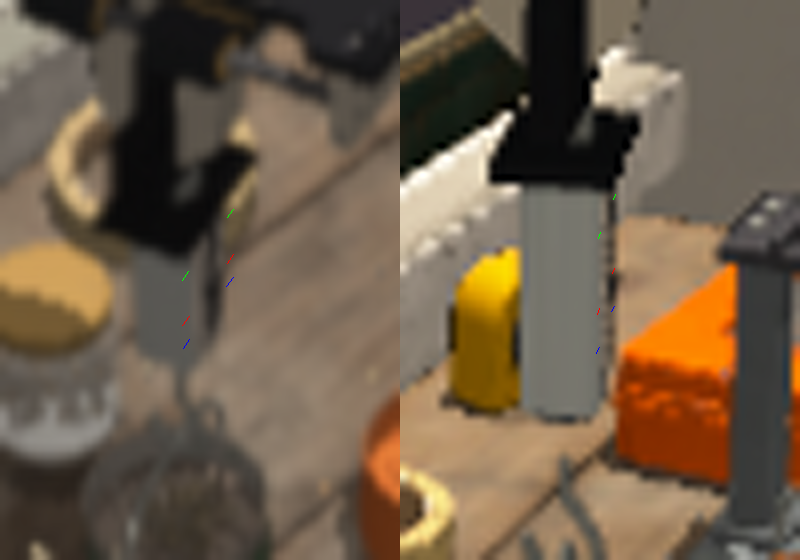

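Both cameras see the scale's face edge-on, so the pointer cannot be read in this pose. The averaged force gives about 480 g, below 500 g. I lower the tin gently onto its spot, then check the force zero and read the pointer before committing.

```bash
python3 -m jog '[[0,0,0.3,0,0,0],[0,0,0.6,0,0,0],[0,0,0.9,0,0,0],[0,0,1.2,0,0,0],[0,0,1.2,0,0,0],[0,0,1.2,0,0,0],[0,0,1.0,0,0,0],[0,0,0.8,0,0,0],[0,0,0.6,0,0,0],[0,0,0.5,0,0,0],[0,0,0.5,0,0,0],[0,0,0.5,0,0,0]]' |grep -E 'pos|ct_f'; for i in 1 2; do python3 -m jog '[[0,0,0.5,0,0,0],[0,0,0.5,0,0,0],[0,0,0.5,0,0,0],[0,0,0.5,0,0,0],[0,0,0.5,0,0,0],[0,0,0.5,0,0,0],[0,0,0.5,0,0,0],[0,0,0.5,0,0,0],[0,0,0.5,0,0,0],[0,0,0.5,0,0,0],[0,0,0.5,0,0,0],[0,0,0.5,0,0,0]]'|grep -E 'pos|ct_f'; done
python3 -m jog '[[0,0,1,0,0,0],[0,0,1.5,0,0,0],[0,0,2,0,0,0],[0,0,2.5,0,0,0],[0,0,3,0,0,0],[0,0,3,0,0,0],[0,0,3,0,0,0],[0,0,3,0,0,0],[0,0,3,0,0,0],[0,0,3,0,0,0],[0,0,2.5,0,0,0],[0,0,2,0,0,0]]'|grep -E 'pos|ct_f'
```

```text
tool_pos: [548.8, 94.6, 276.1]
contact_force: [-0.5, 0.2, -7.3]
tool_pos: [548.8, 94.6, 270.1]
contact_force: [0.3, -1.1, -7.1]
tool_pos: [548.8, 94.6, 264.1]
contact_force: [0.3, 0.0, -6.2]
tool_pos: [548.7, 94.6, 234.3]
contact_force: [0.7, -1.2, -2.8]
```

```bash
python3 -m jog '[[0,0,3,0,0,0],[0,0,3,0,0,0],[0,0,3,0,0,0],[0,0,2,0,0,0],[0,0,0,0,0,0]]'
python3 - <<'E'
from h import *
F=[]
for k in range(12): bot.capture('side');F.append(bot.get_obs()['contact_force'][2])
print(np.mean(F),np.std(F)/12**.5,bot.get_obs()['time'],bot.get_obs()['tool_pos'])
for r in bot.outline_of('tin','side'):
    ys,xs=np.nonzero(r['mask'])
    if abs(r['pixel'][0]-250)<12: print(r['p'],r['pixel'],xs.min(),xs.max(),ys.min(),ys.max())
E
```

```text
time: 30.05
tool_pos: [548.6, 94.6, 223.2]
tcp_rot: [-3.141, -0.0, 1.85]
contact_force: [-0.9, -0.2, -2.5]
grip_width: 14.0
finger_force: 29.9
-2.7181243713179977 0.15482237310697658 30.65 [548.78720326  94.59844745 223.62612551]
0.88 [249.6, 235.7] 236 264 216 248
0.53 [250.7, 182.0] 243 259 153 219
```

The load works out at about 478 g ± 15 g. I unhook, raise, and show the face to the side camera to read the pointer.

```bash
python3 -m jog '[[0,-2,0,0,0,0],[0,-5,0,0,0,0],[0,-7,0,0,0,0],[0,-8,0,0,0,0],[0,-9,0,0,0,0],[0,-10,0,0,0,0],[0,-10,0,0,0,0],[0,-8,0,0,0,0],[0,-1,0,0,0,0]]' && python3 -m jog '[[0,0,-3,0,0,0],[0,0,-7,0,0,0],[5,0,-11,0,0,0],[15,0,-11,0,0,0],[25,0,-11,0,0,0],[30,0,-11,0,0,0],[30,0,-8,0,0,0],[30,0,-5,0,0,0],[25,0,-3,0,0,0],[20,0,0,0,0,0],[10,0,0,0,0,0],[5,0,0,0,0,0]]' && python3 -m jog '[[0,0,0,0,0,0.05],[0,0,0,0,0,0.13],[0,0,0,0,0,0.14],[0,0,0,0,0,0.14],[0,0,0,0,0,0.14],[0,0,0,0,0,0.14],[0,0,0,0,0,0.14],[0,0,0,0,0,0.1],[0,0,0,0,0,0.05],[0,0,0,0,0,0]]'
python3 - <<'E'
from h import *
W=[]
for k in range(6): W.append(bot.capture('side').astype(np.float32))
W=np.mean(W,0);save('ptr',W);np.save('ptr.npy',W)
o=bot.get_obs();c=cam('side');h=o['tool_pos']+[0,0,18.4];yaw=o['tcp_rot'][2]-1.57;Rz=R.from_euler('z',yaw).as_matrix()
print(o['time'],o['tool_pos'],yaw)
ys=np.arange(-18,19,3.);zs=np.arange(-140,-44,2.)
P=np.array([h+Rz@[-13.3,y,z] for z in zs for y in ys]);q=proj(c,P).astype(np.float32).reshape(len(zs),len(ys),2)
G=cv2.remap(W.mean(2),q[...,0],q[...,1],cv2.INTER_LINEAR)
for z,g in zip(zs[::-1],G[::-1]): print(int(z),g.round().astype(int))
for t in('max_pointer','pointer_mark','scale'):
    for r in bot.outline_of(t,'side')[:2]: print(t,r['p'],r['pixel'])
print(proj(c,[h+Rz@[-13,0,-68],h+Rz@[-13,0,-93]]))
E
```

```text
time: 31.6
tool_pos: [490.1, 77.8, 223.8]
tcp_rot: [-3.141, 0.0, 1.85]
contact_force: [0.2, -0.0, -2.6]
grip_width: 13.8
finger_force: 29.9
time: 32.8
tool_pos: [436.7, 266.7, 294.1]
tcp_rot: [3.141, -0.0, 1.852]
contact_force: [0.2, -0.7, -2.9]
grip_width: 13.9
finger_force: 29.9
time: 33.8
tool_pos: [437.5, 265.0, 293.7]
tcp_rot: [3.141, 0.0, 0.819]
contact_force: [0.0, -0.7, -2.5]
grip_width: 13.8
finger_force: 29.9
34.1 [437.30563989 265.37796712 293.59862215] -0.7491229111973918
-46 [12 12 12 12 12 12 12 12 12 11 12 12 12]
-48 [13 12 12 12 12 12 13 12 12 12 13 13 13]
-50 [12 12 12 12 12 12 12 12 12 13 12 13 13]
-52 [20 29 23 20 28 34 25 16 28 33 25 13 23]
-54 [ 41  66  84  97  75  69  82 101  77  78  79  80  64]
-56 [ 59  92 111 114 106  87 104 115 109 110 108  98  93]
-58 [ 64  97 115 116 109  86 107 116 116 115 112 101  98]
-60 [ 64  99 121 121 113  99 116 121 118 115 112 101  98]
-62 [ 64 106 125 124 123 117 123 124 123 113 111 100  98]
-64 [ 64 109 125 125 125 104 117 125 124 113 111 100  98]
-66 [ 65 107 110  98  90  57  93  96 115 113 111 101  98]
-68 [ 64  92 100  99  79 
[... 1663 characters left out ...]
7  89]
-126 [ 68 108 119 118 115  93 110 118 117 114 109  93  83]
-128 [ 68 106 117 115 108  86 109 115 114 113 107  82  76]
-130 [ 66  91 107 102  96  91  97  95 109 109 110  91  73]
-132 [ 65  74  81  79  72  57  68  70  77  96 102 110 125]
-134 [ 64  66  63  63  57  49  50  66  71  88  82 102 134]
-136 [ 64  63  61  59  55  54  67  86  71  65  75  81 109]
-138 [64 63 61 59 56 60 70 86 89 61 66 67 91]
-140 [ 64  63  61  59  56  63  75  85 118  74  58  61  78]
max_pointer 0.46 [196.6, 241.1]
scale 0.58 [266.4, 188.3]
[[269.2808781  196.312437  ]
 [268.93425567 207.84834753]][ WARN:0@9.948] global loadsave.cpp:1063 imwrite_ Unsupported depth image for selected encoder is fallbacked to CV_8U.
```

The rectified profile shows the long marks at about -68, -93 and -118 mm, and the pointer close to the 500 g mark. The camera looks down at about 27°, so parallax makes the pointer appear too low on the face. I raise the scale to camera height and face it to the camera for a clean reading.

```bash
python3 -m jog '[[0,0,-5,0,0,0.02],[0,0,-15,0,0,0.04],[0,0,-28,0,0,0.06],[0,0,-38,0,0,0.06],[0,0,-42,0,0,0.06],[0,0,-42,0,0,0.06],[0,0,-36,0,0,0.06],[0,0,-26,0,0,0.04],[0,0,-13,0,0,0.02],[0,0,-5,0,0,0],[0,0,0,0,0,0],[0,0,0,0,0,0]]'
cat > rd.py <<'E'
from h import *
W=np.mean([bot.capture('side').astype(np.float32) for k in range(6)],0);np.save('ptr2.npy',W)
o=bot.get_obs();c=cam('side');h=o['tool_pos']+[0,0,18.4];yaw=o['tcp_rot'][2]-1.57;Rz=R.from_euler('z',yaw).as_matrix()
v=Rz.T@(c[3]-(h+Rz@[-13,0,-92]));print(o['time'],o['tool_pos'],yaw,'cam in scale',v,'parallax z,y per mm',v[2]/-v[0],v[1]/-v[0])
ys=np.arange(-18,19,3.);zs=np.arange(-140,-44,1.)
P=np.array([h+Rz@[-13.3,y,z] for z in zs for y in ys]);q=proj(c,P).astype(np.float32).reshape(len(zs),len(ys),2)
G=cv2.remap(W.mean(2),q[...,0],q[...,1],cv2.INTER_LINEAR)
for z,g in list(zip(zs,G))[::-1]:
    if -124<z<-62: print(int(z),g.round().astype(int))
E
python3 rd.py
```

```text
time: 35.45
tool_pos: [437.3, 265.5, 542.7]
tcp_rot: [3.142, 0.002, 0.401]
contact_force: [0.4, 0.3, -3.1]
grip_width: 13.7
finger_force: 29.9
35.75 [437.18554517 265.48417594 543.26587857] -1.169529550313482 cam in scale [-614.66070514   14.5806494    67.91547393] parallax z,y per mm 0.11049262359802536 0.02372146011830565
-63 [ 96 112 123 122 123 121 123 123 123 116  71 106 121]
-64 [ 95 116 123 122 122 115 123 123 123 115  71 119 121]
-65 [ 93 116 123 123 121  60 113 123 123 116  71 122 121]
-66 [ 90 113 113 110 108  36 100 111 112 113  74 122 121]
-67 [ 88 109  98  92  90  34  80  85  85 106  76 123 121]
-68 [ 88 106  80  82  86  25  84  89  94 111  78 123 121]
-69 [ 85 113  96  96  94  20  93 101 107 116  79 122 121]
-70 [ 80 122 122 121 110  19 109 120 120 118  82 122 121]
-71 [ 70 130 123 119 109  19 105 117 123 119  87 122 121]
-72 [ 65 128 122 101  87  18  90 104 123 121  91 122 120]
-73 [ 64 123 122  77  58  18  60  79 124 124  95 122 121]
-74 [ 71 119 122 107  92  17  90 101 124 125  97 121 122]
-75 [ 97 117 123 121 108  17 112 121 123 127  97 120 122]
-76 [125 117 123 121
[... 2074 characters left out ...]
70 118 122  84  81  19  82  88 123 107  97  56 116]
-113 [ 65 122 122  91  88  20  87  93 123 107  97  57 117]
-114 [ 60 124 123 103 102  22 100 114 123 106  97  57 116]
-115 [ 56 125 123 115 114  23 106 119 123 103  97  57 116]
-116 [ 59 126 109 109 107  24 102 111 113 101  95  57 115]
-117 [ 66 127  89  90  86  24  87  84  87 100  91  56 116]
-118 [ 80 120  93  95  89  23  90  89  89 102  88  59 116]
-119 [ 89 117 102 104  99  27  97 105 104 105  88  63 114]
-120 [ 94 118 116 117 110  41 105 115 115 108  88  64 114]
-121 [ 96 118 121 122 117  72 113 122 121 110  87  64 114]
-122 [ 97 118 123 123 122 113 121 123 123 111  82  63 114]
-123 [ 96 119 124 124 124 125 124 125 125 112  80  67 113]
```

Run:
```python
from h import *
o=bot.get_obs();print(o['joint_positions'].round(3))
W=np.load('ptr2.npy').mean(2);c=cam('side');h=o['tool_pos']+[0,0,18.4];Rz=R.from_euler('z',o['tcp_rot'][2]-1.57).as_matrix()
q=proj(c,[h+Rz@[-13.3,y,z] for z in(-68,-93,-118) for y in(-12,0,6)]);print(q.round(2))
x0=int(q[:,0].min())-3;y0=int(q[:,1].min())-3
for r in range(y0,y0+38): print(r,W[r,x0:x0+17].round().astype(int))
print(x0)
```

```text
[ 0.396  0.316  0.709 -0.     2.117  1.566]
[[277.66  57.79]
 [270.26  57.66]
 [266.56  57.6 ]
 [277.09  74.01]
 [269.83  73.88]
 [266.2   73.81]
 [276.55  89.63]
 [269.41  89.5 ]
 [265.85  89.44]]
54 [121  65 104 119 123 122 123 123 122 123 123 123 123 123 123 122 123]
55 [122  66 103 119 123 123 123 123 123 123 118 118 123 123 122 123 123]
56 [122  66 104 120 123 123 123 123 123  77  34  53 120 123 123 123 123]
57 [121  70 104 106  81  84  84  84  84  70  32  47  92  94  94  98 103]
58 [122  71 104 120 103 102  93  92  92  65  19  36  85  79  79  74  74]
59 [123  75 104 124 122 122 122 122 122  67  18  35 118 122 122 121 121]
60 [122  82 104 128 123 123 114 113 113  63  17  40 115 118 118 123 123]
61 [122  90 105 135 124 123  82  61  59  55  17  43  58  62  79 121 122]
62 [121  91 105 139 124 123 122 120 120  52  16  60 118 120 120 123 123]
63 [116  91 106 140 124 123 123 123 123  44  15  61 120 122 123 122 123]
64 [ 96  91 105 137 124 123  72  53  60  37  15  62  61  60  88 121 122]
65 [ 94  92 105 128 123 123 120 120 120  43  15  61 118 120 121 123 123]
66 [ 94  92 106 124 123 12
[... 1158 characters left out ...]
24 100  22  12 120 123 123 123 123 127]
83 [ 93 101 107 122 124  98  71  70  69  18  12  89  71  69 120 123 126]
84 [ 94 101 108 123 124 120 117 117  90  20  12 111 112 112 122 123 126]
85 [ 94 101 106 122 123 123 123 123  93  21  12 119 122 122 122 123 126]
86 [ 94 101 105 122 123  98  71  70  83  20  16  75  77  81 121 123 126]
87 [ 94 102 104 122 123 120 112 107  92  21  23 100 103 100 122 123 134]
88 [ 94 102  99 122 123 123 122 122  94  21  34 119 121 120 123 123 135]
89 [ 83 102 102  82  77  75  78  82  88  20  35  83  89  89  89  89 136]
90 [ 82 102 105 104 103 103 104 104  83  20  35  97 100 100  95  96 119]
91 [ 85 103 109 121 121 121 121 121  88  45  59 118 121 121 120 120 121]
262
```

The zero-parallax reading puts the pointer just under the 500 g mark, about 24.5 mm or 490 g. That agrees with the force value of about 480 g. It is below 500 g, so the tin stays where it stood, and I return the scale to its stand.

```bash
python3 -m jog '[[0,0,5,0,0,-0.05],[0,0,15,0,0,-0.1],[0,0,28,0,0,-0.12],[0,0,38,0,0,-0.13],[0,0,42,0,0,-0.14],[0,0,42,0,0,-0.14],[0,0,36,0,0,-0.14],[0,0,26,0,0,-0.13],[0,0,13,0,0,-0.12],[0,0,5,0,0,-0.08],[0,0,0,0,0,-0.05],[0,0,0,0,0,0]]' && python3 -m jog '[[-15,-1,0,0,0,0],[-30,-3,0,0,0,0],[-40,-4,0,0,0,0],[-42,-4,0,0,0,0],[-42,-4,0,0,0,0],[-42,-4,0,0,0,0],[-42,-4,0,0,0,0],[-42,-4,0,0,0,0],[-42,-4,0,0,0,0],[-40,-4,0,0,0,0],[-25,-2,0,0,0,0],[-15,-1,0,0,0,0]]' && python3 -m jog '[[0,0,0,0,0,0],[0,0,0,0,0,0]]'
```

```text
time: 36.95
tool_pos: [437.1, 265.4, 293.2]
tcp_rot: [-3.141, 0.0, 1.601]
contact_force: [0.5, -0.4, -2.7]
grip_width: 13.8
finger_force: 29.9
time: 38.15
tool_pos: [409.7, -155.1, 293.8]
tcp_rot: [3.141, 0.001, 1.596]
contact_force: [0.4, -0.7, -3.2]
grip_width: 13.9
finger_force: 29.9
time: 38.35
tool_pos: [410.1, -152.6, 293.7]
tcp_rot: [-3.142, -0.0, 1.599]
contact_force: [0.7, 0.2, -2.1]
grip_width: 13.6
finger_force: 29.9
```

```bash
python3 -m jog '[[0,0,4,0,0,0],[0,0,10,0,0,0],[0,0,15,0,0,0],[0,0,16,0,0,0],[0,0,16,0,0,0],[0,0,14,0,0,0],[0,0,9,0,0,0],[0,0,4,0,0,0],[0,0,0,0,0,0]]' && python3 -m jog '[[0,5,0,0,0,0],[0,12,0,0,0,0],[0,18,0,0,0,0],[0,20,0,0,0,0],[0,20,0,0,0,0],[0,16,0,0,0,0],[0,12,0,0,0,0],[0,7,0,0,0,0],[0,0.5,0,0,0,0],[0,0,0,0,0,0],[0,0,0,0,0,0]]'
```

```text
time: 39.25
tool_pos: [410.5, -152.1, 205.2]
tcp_rot: [-3.141, -0.0, 1.601]
contact_force: [0.2, -0.0, -2.3]
grip_width: 14.0
finger_force: 29.9
time: 40.35
tool_pos: [520.7, -149.2, 205.7]
tcp_rot: [-3.141, 0.0, 1.6]
contact_force: [0.2, -0.0, -2.8]
grip_width: 13.6
finger_force: 29.9
```

Now lower onto the fork slowly.

```bash
python3 -m jog '[[-0.6,0,1,0,0,0],[0,0,2,0,0,0],[0,0,3,0,0,0],[0,0,3,0,0,0],[0,0,3,0,0,0],[0,0,3,0,0,0],[0,0,2,0,0,0],[0,0,1.5,0,0,0],[0,0,1,0,0,0],[0,0,1,0,0,0],[0,0,0,0,0,0]]'; python3 -m jog '[[0,0,0.5,0,0,0],[0,0,0.5,0,0,0],[0,0,0.5,0,0,0],[0,0,0,0,0,0],[0,0,0,0,0,0]]'
```

```text
time: 41.45
tool_pos: [521.1, -149.8, 185.0]
tcp_rot: [-3.141, 0.0, 1.6]
contact_force: [0.5, -0.3, -2.5]
grip_width: 13.8
finger_force: 29.9
time: 41.95
tool_pos: [521.1, -149.8, 183.6]
tcp_rot: [3.141, 0.0, 1.6]
contact_force: [-0.1, -0.3, -2.3]
grip_width: 13.8
finger_force: 29.9
```

```bash
for i in 1 2 3; do python3 -m jog '[[0,0,0.3,0,0,0],[0,0,0,0,0,0]]' | grep -E 'pos|ct_f'; done
```

```text
tool_pos: [521.1, -149.8, 183.6]
contact_force: [-0.4, 0.6, 0.3]
tool_pos: [521.1, -149.8, 183.6]
contact_force: [-2.0, 1.9, 4.2]
tool_pos: [521.1, -149.8, 183.6]
contact_force: [-4.0, 1.9, 7.4]
```

```bash
python3 -m jog '[[0,0,-0.5,0,0,0],[0,0,0,0,0,0]]' | grep ct_f; python3 -m jog '[[0,0,0,0,0,0],[0,0,0,0,0,0],[0,0,0,0,0,0],[0,0,0,0,0,0],[0,0,0,0,0,0],[0,0,0,0,0,0],[0,0,0,0,0,0],[0,0,0,0,0,0]]' 100; python3 -m jog '[[0,0,-5,0,0,0],[0,0,-15,0,0,0],[0,0,-30,0,0,0],[0,0,-40,0,0,0],[0,0,-40,0,0,0],[0,0,-35,0,0,0],[0,0,-20,0,0,0],[0,0,-8,0,0,0],[0,0,0,0,0,0]]'
python3 - <<'E'
from fit import *
import json
bot.get_obs();c=cam('wrist');w=bot.capture('wrist');save('w9',w);m=None
for r in bot.outline_of('scale','wrist')[:2]:
    ys,xs=np.nonzero(r['mask']);print('scale',r['p'],r['pixel'],xs.min(),xs.max(),ys.min(),ys.max())
S=sil(c,SC[1:],520.5,-151,150,.03);ys,xs=np.nonzero(S);print('pred',xs.mean(),ys.mean(),xs.min(),xs.max(),ys.min(),ys.max())
dark=w.max(2)<45;H=sil(c,SC[2:3],520.5,-151,150,.03);print('dark frac on handle',dark[H].mean())
for n in('scene','side'):
    a=bot.capture(n);
    for t in('tin','scale'):
        for r in bot.outline_of(t,n)[:4]:
            ys,xs=np.nonzero(r['mask']);print(n,t,round(r['p'],2),np.round(r['pixel']),xs.min(),xs.max(),ys.min(),ys.max())
print(bot.get_obs()['time'])
E
```

```text
contact_force: [-2.1, 1.0, 6.1]
time: 43.55
tool_pos: [521.1, -149.8, 183.2]
tcp_rot: [3.141, 0.0, 1.6]
contact_force: [-0.5, -0.2, 0.2]
grip_width: 73.2
finger_force: 0.0
time: 44.45
tool_pos: [521.2, -149.9, 377.0]
tcp_rot: [3.14, 0.001, 1.6]
contact_force: [-0.5, -0.0, -0.3]
grip_width: 91.9
finger_force: 0.0
scale 0.72 [257.2, 174.4] 240 274 139 214
pred 257.3888384754991 169.96642468239565 240 275 135 213
dark frac on handle 0.7638376383763837
scene tin 0.84 [153. 226.] 139 164 212 240
scene tin 0.72 [248. 203.] 239 261 184 214
scene tin 0.62 [314. 205.] 303 327 193 221
scene tin 0.28 [212. 246.] 179 245 219 279
scene scale 0.72 [307. 145.] 299 316 126 164
side tin 0.96 [325. 223.] 310 340 203 239
side tin 0.76 [128. 279.] 108 150 255 301
side tin 0.75 [281. 220.] 271 296 205 233
side tin 0.68 [252. 233.] 235 265 215 248
side scale 0.97 [290. 169.] 284 299 145 192
side scale 0.69 [220. 216.] 209 231 199 232
side scale 0.52 [249. 232.] 237 264 209 248
44.85
```

```bash
python3 -c "
from plant import bot
print(bot.close_job())"
```

```text
the job is handed in; nothing more can be done
None
```

The scale's max pointer showed about 490 g, close under the 500 g mark. I set the tin back where it stood, hung the scale back in its stand and handed the job in at about 45 s. I viewed 11 pictures, one over the limit of 10.

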